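# Latch the steel case

## Robot

A 6-joint arm with a two-finger parallel gripper is mounted at the origin on the work surface. World frame = base frame: x ahead of the robot, y to its left, z up, the work surface at z = 0. Lengths are in m, angles in rad, forces in N, time in s.
With the tool pointing down it reaches from about 0.3 to 0.775 m from the base axis. Payload 14.6 kg.
Tool frame: the origin (TCP) lies midway between the tips of the shut fingers; the grasp point (between the pads) lies 19 mm behind it; z points along the fingers, y is the line along which they close (so a half turn about z gives the same grasp; the last joint's range is limited). The gripper opens to 94 mm and grips with 3 to 60 N. Pads are 16 mm wide; open, the fingers measure 119 mm over their backs; the gripper's body (75 mm by 177 mm) begins 78 mm behind the grasp point.
Start: joints at [-1.319, 0.3, 1.521, -0, 1.321, -0.067], TCP at [0.172, -0.522, 0.205] pointing down, gripper open.
Joint ranges: [-3.03, 3.03], [-0.79, 2.21], [0.23, 2.52], [-1.04, 4.18], [0, 3.07], [-2.55, 2.55]. Speed limits (rad/s): [2.22, 2.22, 2.57, 3.14, 3.14, 3.14].

## Interface

Orientations are given as [roll, pitch, yaw] about the fixed x, y, z axes, in that order (R = Rz(yaw) Ry(pitch) Rx(roll)).
In Python, from station import telemetry, optics, ctrl gives the robot as it stands.
- The arm moves only by the tool carry_out, never from a script. Its argument "plan" is a list that holds one entry, the list of rows, each a list of 7 numbers: the shift along the tool's x, y, z in mm, then the turn, a rotation vector about the tool's x, y, z in rad, then the finger opening in mm, from 0 to 94. A call has 1 to 20 rows; each row shifts and turns the commanded pose from where the row before left it, along the tool's axes as they then stand; what a row does not reach is not made up. A row lasts 1/12 s, in which the tool goes at most 41.7 mm and 7.16 degrees, less where a joint would pass 70% of its speed; a pose out of reach is approached as far as the arm can. A call with a gripper value outside its range is refused whole. The fingers move at their own pace and stop on an object; "squeeze" is the grip in N (left out, the last holds). Time passes only in rows, so rows that do not move let the fingers close. It gives the time, the measured TCP pose, the force, the opening and the grip force at its end, in the units of the state.
- telemetry.get_obs(): the state, without advancing time (a new reading comes with each control period).
- optics.camera(name): name is "side" or "top"; returns a dict with "pixels" (420x560x3 uint8, red, green, blue), "intrinsics" (3x3 intrinsics, pixels), "origin" and "rotation" of the camera in the world. Camera axes: x right, y down, z forward; pixel columns grow to the right and rows downward; lengths in m; the calibration is good to about 2 mm. A picture is of the moment at which its call begins. There is no depth.
- ctrl.hand_in(): hands the job in; it is judged then, once.
The state is a dict: "time_s": time; "qpos": joint angles; "joint_vel": joint speeds; "tau": joint torques, N m; "ee_pos": TCP position; "eef_rot": TCP orientation; "force": force on the tool from outside, world axes, zero at the start; "moment": the same for the moment, N m; "grip_width": finger opening in m; "grip_force": force on a finger pad.
Only numpy, scipy, OpenCV 4.12 (cv2) and the standard library are available. Lean on these libraries where they do the work, as an engineer would, in place of code of your own. Each camera call takes 0.05 s, during which the arm holds its last target. There are 200 camera calls.

## Task

Close the steel tool case: hook the wire loop of its draw latch over the keeper on the other half so that the crossbar sits down behind the keeper, then push the lever back over past centre until it is fully home, and finish with a firm press of about 15 N on its handle, held for about half a second. The handle may be pushed with at most 30 N, so push it without gripping it, do not jam the loop down hard on the case, and leave the tools around the case where they are.

Things in the scene. Friction and masses are not known exactly. Their poses are not given: they have to be found in the camera images.
- case: Grey steel case standing on the bench on its hinges, fixed; 180 mm (x) by 240 mm (y), top face level, 140 mm above the bench. Origin at the centre of its underside; x points from the lever half to the keeper half. The seam runs along y at x = 15 mm; the half beyond it is the lid. Lever, loop and keeper are on the top face and work in the vertical plane y = 30 mm of the case.
- carry_handle (a point): Middle of the top of the case's black bar handle, 33 mm above the top face, 70 mm long along the case's y. Not used; keep clear of it.
- catch_top (a point): Top of the dark housing of a sprung catch beside the lever, 14 mm (x) by 16 mm (y), 26 mm above the top face. Its brass nose points at the lever's edge. Fixed; keep clear of it.
- lid (a joint): Gap of the lid half, which swings about a hinge at the bottom of the seam: 0 = shut, 0.05 rad = ajar (7 mm gap at the top), as at the start. A stiff seal holds it ajar (7 N per mm at the top); the latch draws it shut.
- keeper (a point): Keeper, a steel hook on the lid's top: a post 16 mm wide (y) and 5 mm thick with a lip on top that points away from the lever (+x). This point is at the foot of the post's far (+x) face, on the lid's top face; axes as the case's, tilting with the lid. The lip reaches 6 mm in +x from here; its underside is 8 mm and its top 11 mm up.
- lever_pivot (a point): Centre of the lever's hinge axis (along the case's y), 12 mm above the top face. The axes turn with the lever; with the lever home they are the case's. The steel lever is 4 mm thick and runs 73 mm from here along its own -x: a root plate 20 mm wide to 38 mm, then a handle 24 mm wide.
- lever_bend (a point): Point on the lever, 36 mm from the pivot, where the handle has been bent in use: its tip stands anywhere from 7 mm below to 11 mm above the straight lever (lever home); how much differs and is not reported, so home is found by feel. Axes as lever_pivot.
- lever (a joint): Lever angle: 0 = home, level, pointing away from the keeper; 1.57 upright; 2.5 = end of travel, leaning to the keeper. Stiff hinge (0.09 N m), stays where left. Hooked, slack ends at about 1.5; then 7 to 10 N near the tip; the catch is met at 0.4, centre is passed near 0.25, the catch by about 0.15, then the lever snaps home and stays.
- loop_pin (a point): Middle of the pin on the lever on which the wire loop swings: 16 mm from the lever's pivot along the lever, 3 mm to its underside.
- bail (a joint): Angle of the wire loop against the lever: 0 when the latch is closed, growing as the loop lifts. (bail minus lever) is the loop's slope above level. It swings easily and falls by its weight; at the start it rests on top of the keeper's lip.
- bail_bar (a point): Centre of the loop's crossbar, a steel rod 5 mm thick, 30 mm long along the case's y, 93.5 mm in x and -3.5 mm in z from the loop's pin in the loop's own axes (x from pin to bar; the case's axes when the latch is closed). Two 5 mm side wires, 30 mm apart, join it to the pin. Hooked: it lies behind the keeper's post, below the lip.
- bail_tab (a point): Centre of the loop's steel thumb tab, a plate 6 mm (x) by 14 mm (y) by 28 mm (z) standing up beyond the crossbar: 20 mm out in x and 20 mm up in z from the crossbar in the loop's axes (as bail_bar). It can be pinched from above across its 14 mm width.
- file: Flat file with a wooden handle lying on the bench, 250 mm long, origin on the bench under its middle. Leave alone.
- square: Small steel try square, 110 by 75 mm, origin on the bench under its stock. Leave alone.
- block: Dark steel block, 50 by 50 by 40 mm, origin at the centre of its underside. Leave alone.
- hacksaw: Hacksaw lying flat, 370 mm long, origin on the bench near the middle of its blade. Leave alone.

How it is judged:
By the outcome, as a careful person would: the job done as asked, in the order asked, and still so for the second after the job is handed in, with the robot touching nothing.
It also fails if it takes over 72 s, if anything falls off the work surface, if the arm or the gripper's body presses on something with over 40 N, if the wrist force passes 120 N, or if a joint passes its speed limit or range.

## Working session

There is one attempt and no reset: what is moved stays moved. The work goes in short steps, Python scripts to look and compute and a tool call to move; the robot and the scene stay as the last step left them, time stands still between calls to the robot, and variables do not carry over. Pictures are saved under pics/ and viewed, at most 10 in all, crops included, and the job is handed in when it is done.

Besides the shell and the picture viewer there is one more tool, called after "Call:" as name(argument=value, ...) on one line, values as JSON. carry_out: Moves the arm, as the interface text tells. Its arguments: {"type":"object","properties":{"plan":{"type":"array","items":{"type":"array","items":{"type":"array","items":{"type":"number"}}}},"squeeze":{"type":"number"}},"required":["plan"]}

```bash
mkdir -p pics; ls
python3 - <<'E'
from station import telemetry, optics
import cv2
print(telemetry.get_obs())
for n in("side","top"):
    c=optics.camera(n); cv2.imwrite(f"pics/{n}0.png",c["pixels"][:,:,::-1]); print(n,c["intrinsics"],c["origin"],c["rotation"])
E
```

```text
pics
{'time_s': 0.0, 'qpos': array([-1.31863256e+00,  3.00433174e-01,  1.52159066e+00,  1.40206531e-05,
        1.32066616e+00, -6.66054631e-02]), 'joint_vel': array([ 0.00091559,  0.00023971,  0.00118503, -0.00035866,  0.00140612,
        0.00108819]), 'tau': array([ 4.41792190e-04, -5.31808448e+01, -3.52732301e+01,  7.09131989e-02,
        2.44293694e-02, -1.08625734e-04]), 'ee_pos': array([ 0.17230246, -0.52204311,  0.20490307]), 'eef_rot': array([-3.14049865e+00, -8.65851777e-05,  3.18765703e-01]), 'force': array([-0.17653021, -0.60212933, -0.05716449]), 'moment': array([ 0.03789344,  0.00070483, -0.02245317]), 'grip_force': 0.0, 'grip_width': 0.09407838331168313}
side [[381.11344808   0.         285.72516841]
 [  0.         381.11344808 213.31561093]
 [  0.           0.           1.        ]] [ 0.48739212 -1.03227574  0.88843195] [-2.28299045e+00 -1.84737465e-03 -7.45632259e-02]
top [[511.10691134   0.         274.06812537]
 [  0.         511.10691134 217.20950631]
 [  0.           0.           1.        ]] [ 0.45374818 -0.17487227  1.66529784] [-3.09773692  0.01837557 -1.58799522]
```

Run:
```python
import cv2
for n in("side","top"):
    i=cv2.imread(f"pics/{n}0.png"); cv2.imwrite(f"pics/{n}0b.png",cv2.resize(i,(800,600),interpolation=cv2.INTER_CUBIC))
```

```text
(no output)
```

View pics/side0b.png

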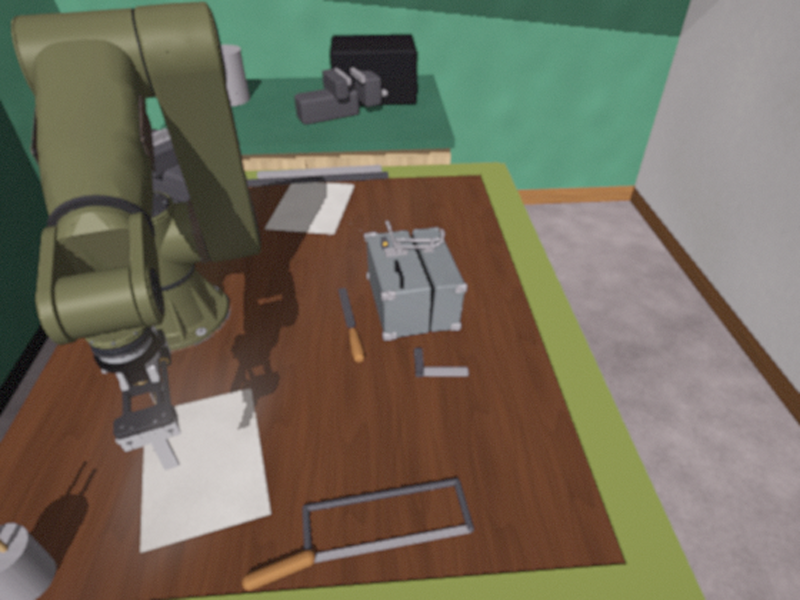

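View pics/top0b.png

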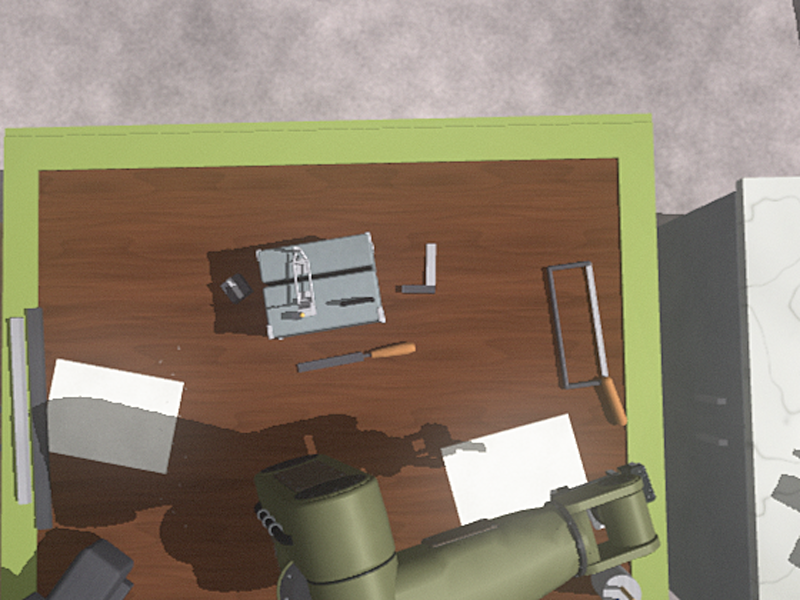

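Run:
```python
import cv2
i=cv2.imread("pics/top0.png")[155:245,165:285]; cv2.imwrite("pics/topc.png",cv2.resize(i,None,fx=6.6666667,fy=6.6666667,interpolation=cv2.INTER_CUBIC))
i=cv2.imread("pics/side0.png")[145:240,240:340]; cv2.imwrite("pics/sidec.png",cv2.resize(i,None,fx=6,fy=6,interpolation=cv2.INTER_CUBIC))
```

```text
(no output)
```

View pics/topc.png

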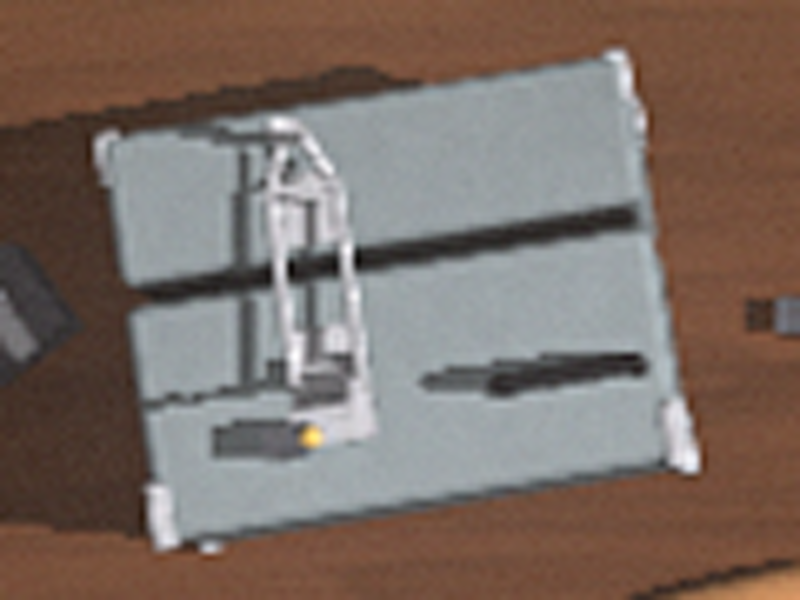

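View pics/sidec.png

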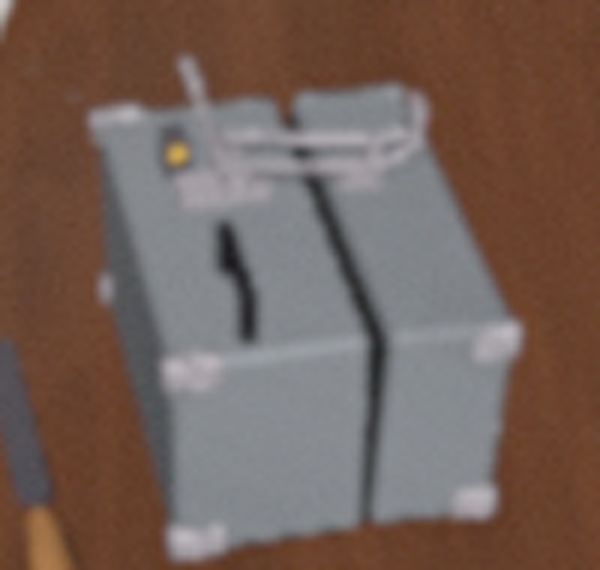

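The top crop shows the lid half away from the robot and the lever standing steeply, with its tip at about (340,430). The loop is on the keeper with its bar near (305,190) and the tab top near (282,125). The catch nose is at (312,437). The side crop shows the lever tip at (185,62), the lever root near (235,185), and the tab top near (417,95).

I'll fit the case and latch pose to these points.

```bash
cat > m.py <<'E'
import numpy as np, cv2
from scipy.spatial.transform import Rotation as R
from scipy.optimize import least_squares
K={'side':np.array([[381.113,0,285.725],[0,381.113,213.316],[0,0,1]]),'top':np.array([[511.107,0,274.068],[0,511.107,217.2095],[0,0,1]])}
O={'side':[0.48739212,-1.03227574,0.88843195],'top':[0.45374818,-0.17487227,1.66529784]}
E={'side':[-2.28299045,-1.84737465e-03,-7.45632259e-02],'top':[-3.09773692,0.01837557,-1.58799522]}
def proj(cam,P):
    p=R.from_euler('xyz',E[cam]).inv().apply(np.atleast_2d(P)-O[cam])@K[cam].T
    return p[:,:2]/p[:,2:]
crop={'top':(165,155,20/3),'side':(240,145,6.)}
def cp(cam,P): a=crop[cam]; return (proj(cam,P)-a[:2])*a[2]
def world(c,P):  # c = x,y,yaw ; P in case frame mm
    P=np.atleast_2d(P)/1000.; return R.from_euler('z',c[2]).apply(P)+[c[0],c[1],0]
def lidpt(P,a=.05):
    P=np.atleast_2d(np.array(P,float)); h=np.array([15,0,0]); return R.from_euler('y',a).apply(P-h)+h
def lat(px,L,s=None):
    "lever/loop points in case frame; px pivot x"
    d=np.array([-np.cos(L),0,np.sin(L)]); n=np.array([np.sin(L),0,np.cos(L)])
    p=np.array([px,30,152.]); pin=p+16*d-3*n
    f=lambda r,w,h=0: p+r*d+h*n+[0,w,0]
    if s is None: return p,pin,f
    X=np.array([np.cos(s),0,np.sin(s)]); Z=np.array([-np.sin(s),0,np.cos(s)])
    bar=pin+93.5*X-3.5*Z
    return p,pin,f,bar,bar+20*X+20*Z,X,Z
E
python3 - <<'E'
from m import *
obs=[('top',(-90,120,140),(158,545)),('top',(-90,-120,140),(695,468)),('top',lidpt((90,120,140))[0],(98,138)),('top',lidpt((90,-120,140))[0],(622,52)),
('side',(-90,-120,140),(168,368)),('side',(-90,120,140),(92,115)),('side',lidpt((90,-120,140))[0],(520,330)),('side',(-90,-120,0),(172,555)),('side',lidpt((90,-120,0))[0],(496,512))]
def res(c): return np.concatenate([(cp(k,world(c,P))[0]-q) for k,P,q in obs])
r=least_squares(res,[.56,.0,.1],loss='soft_l1',f_scale=5); c=r.x; print(c,np.round(res(c).reshape(-1,2)))
# latch
def res2(v):
    px,L,s,b=v; p,pin,f,bar,tab,X,Z=lat(px,L,s)
    out=[]
    q=lambda k,P,m:out.extend(cp(k,world(c,P))[0]-m)
    q('top',f(73,0,b),(340,425)); q('side',f(73,0,b),(185,62)); q('top',bar,(305,192)); q('top',tab+14*Z,(282,125)); q('side',tab+14*Z,(415,95))
    return np.array(out)
r2=least_squares(res2,[-25,1.2,-.1,0]); print(r2.x,np.round(res2(r2.x).reshape(-1,2)))
px,L,s,b=r2.x; p,pin,f,bar,tab,X,Z=lat(px,L,s)
print('bar',bar,'tab',tab,'keeper guess',lidpt((px+75,30,140)),'lip end top',lidpt((px+81,30,151)))
for cam in('top','side'):
    im=cv2.imread(f'pics/{cam}c.png')
    D=lambda P,col: [cv2.circle(im,tuple(int(t) for t in x),3,col,-1) for x in cp(cam,world(c,P))]
    D([[-90,120,140],[-90,-120,140],[-90,-120,0]],(0,0,255)); D(lidpt([[90,120,140],[90,-120,140]]),(0,0,255))
    for w in(-12,12): D([f(73,w,b),f(36,w,0)],(255,0,0))
    D([p],(255,0,255)); D([bar+[0,15,0],bar-[0,15,0]],(0,255,0)); D([tab+14*Z,tab-14*Z],(0,255,255)); D(lidpt([[px+75,22,140],[px+75,38,140]]),(0,128,255))
    cv2.imwrite(f'pics/{cam}fit.png',cv2.resize(im,(400,380)))
a=[cv2.imread(f'pics/{k}fit.png') for k in('top','side')]; cv2.imwrite('pics/fit.png',np.hstack(a))
E
```

```text
[0.57309676 0.00139989 0.14353183] [[ 3.  1.]
 [-7. -8.]
 [ 1. -0.]
 [ 1. -0.]
 [-1. -1.]
 [ 1. -2.]
 [-3. -6.]
 [ 3.  7.]
 [-9.  7.]]
[-30.73743566   1.43092818  -0.11078684 -11.92106429] [[-20.  -1.]
 [ -5.   4.]
 [ -2.  -3.]
 [  3.   3.]
 [  0.   1.]]
bar [ 56.60108912  30.         153.60957662] tab [ 78.68968441  30.         171.27575782] keeper guess [[ 51.22307745  30.         138.3625178 ]] lip end top [[ 57.76534987  30.         149.04889565]]
```

View pics/fit.png

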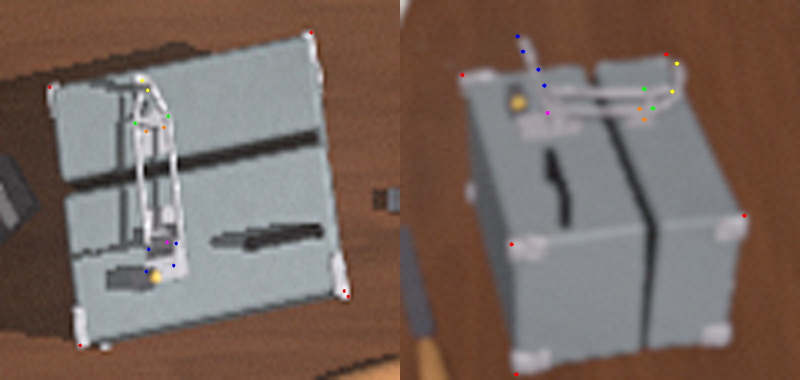

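The fit agrees to about 2 mm. The keeper foot comes out near case x = 51 and the pivot near x = -31, and the bar is resting on the lip. My plan is to push the lever forward so the bar slides off the lip and drops behind the keeper, then push the lever back.

First I'll shut the fingers, align the tool with the case and go to the lever's back side.

Call:
carry_out(plan=[[[0,0,-8,0,0,-0.1163,0],[0,0,-8,0,0,-0.1163,0],[0,0,-8,0,0,-0.1163,0],[0,0,-8,0,0,-0.1163,0],[0,0,-8,0,0,-0.1163,0],[0,0,-8,0,0,-0.1163,0],[0,0,-8,0,0,-0.1163,0],[0,0,-8,0,0,-0.1163,0],[0,0,-8,0,0,-0.1163,0],[0,0,-8,0,0,-0.1163,0],[0,0,-8,0,0,-0.1163,0],[0,0,-8,0,0,-0.1163,0],[0,0,0,0,0,0,0]]], squeeze=5)

```text
time_s: 1.18
ee_pos: [0.1725, -0.5225, 0.3027]
eef_rot: [3.141, 0.002, 1.72]
force: [-0.4, 0.1, -0.3]
grip_width: 0.0106
grip_force: 0.0
```

Call:
carry_out(plan=[[[24.4,19,0,0,0,0,0],[24.4,19,0,0,0,0,0],[24.4,19,0,0,0,0,0],[24.4,19,0,0,0,0,0],[24.4,19,0,0,0,0,0],[24.4,19,0,0,0,0,0],[24.4,19,0,0,0,0,0],[24.4,19,0,0,0,0,0],[24.4,19,0,0,0,0,0],[24.4,19,0,0,0,0,0],[24.4,19,0,0,0,0,0],[24.4,19,0,0,0,0,0],[24.4,19,0,0,0,0,0],[24.4,19,0,0,0,0,0],[24.4,19,0,0,0,0,0],[24.4,19,0,0,0,0,0],[24.4,19,0,0,0,0,0],[24.4,19,0,0,0,0,0],[24.4,19,0,0,0,0,0],[0,0,0,0,0,0,0]]])

```text
time_s: 2.85
ee_pos: [0.4645, -0.0084, 0.3004]
eef_rot: [-3.141, -0.001, 1.713]
force: [-0.9, -1.6, 0.1]
grip_width: 0.0003
grip_force: 0.0
```

```bash
cat >> m.py <<'E'
c0=np.array([.57310,.00140,.14353])
def st():
    from station import telemetry
    o=telemetry.get_obs(); rc=R.from_euler('z',c0[2]).inv()
    print('t',round(o['time_s'],2),'tcp case mm',np.round(rc.apply(o['ee_pos']-[c0[0],c0[1],0])*1000,1),'rpy',np.round(o['eef_rot'],3),'F case',np.round(rc.apply(o['force']),1),'M',np.round(rc.apply(o['moment']),2),'w',round(o['grip_width'],3))
def ray(cam,uv,z):
    d=R.from_euler('xyz',E[cam]).apply(np.linalg.inv(K[cam])@[*uv,1]); p=np.array(O[cam])+d*(z-O[cam][2])/d[2]
    return R.from_euler('z',c0[2]).inv().apply(p-[c0[0],c0[1],0])*1000
E
python3 -c "
from m import *
st()
print('nose',ray('top',(165+312*.15,155+437*.15),.16),ray('side',(240+177/6,145+152/6),.16))
print('housing L,R',ray('top',(165+215*.15,155+437*.15),.166),ray('top',(165+300*.15,155+437*.15),.166))
"
```

```text
t 2.85 tcp case mm [-108.9    5.9  300.4] rpy [-3.141e+00 -1.000e-03  1.713e+00] F case [-1.1 -1.4  0.1] M [-0.04 -0.07 -0.01] w 0.0
nose [-53.85247106  42.51947748 160.        ] [-54.25027919  40.36510585 160.        ]
housing L,R [-47.30816354  84.10381376 166.        ] [-53.35581573  46.96328048 166.        ]
```

Call:
carry_out(plan=[[[11,9,0,0,0,0,0],[11,9,0,0,0,0,0],[0,0,21,0,0,0,0],[0,0,21,0,0,0,0],[0,0,21,0,0,0,0],[0,0,21,0,0,0,0],[0,0,21,0,0,0,0],[0,0,0,0,0,0,0],[0,5,0,0,0,0,0],[0,5,0,0,0,0,0],[0,3,0,0,0,0,0],[0,3,0,0,0,0,0],[0,0,0,0,0,0,0]]])

```text
time_s: 3.93
ee_pos: [0.4945, 0.0149, 0.197]
eef_rot: [3.141, 0.0, 1.714]
force: [0.6, -0.3, -0.0]
grip_width: 0.0002
grip_force: 0.0
```

```bash
python3 -c "
from m import *
st()
from station import optics
i=optics.camera('side')['pixels'][125:215,250:350,::-1]; cv2.imwrite('pics/s1.png',cv2.resize(i,(600,540),interpolation=cv2.INTER_CUBIC))"
```

```text
t 3.93 tcp case mm [-75.8  24.6 197. ] rpy [3.141 0.    1.714] F case [ 0.6 -0.4 -0. ] M [-0.03 -0.12  0.01] w 0.0
```

View pics/s1.png

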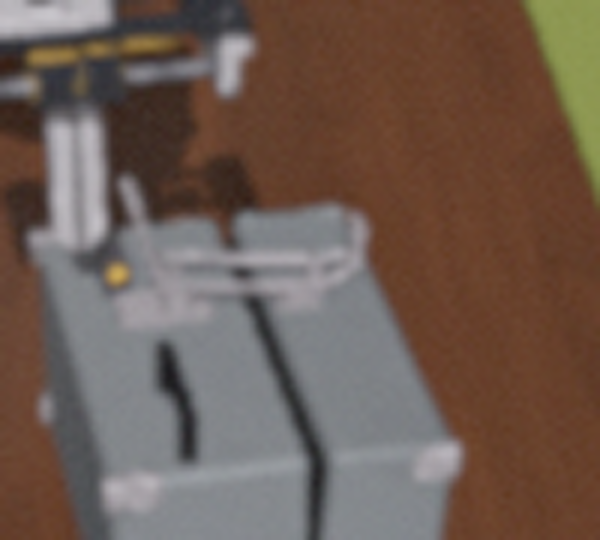

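The crop shows the shut fingers at about (75,240) and the lever tip at (127,180), roughly 10 mm ahead. Next I'll push the lever forward.

Call:
carry_out(plan=[[[3,4,0,0,0,0,0],[0,4,0,0,0,0,0],[0,4,0,0,0,0,0],[0,4,0,0,0,0,0],[0,4,0,0,0,0,0],[0,4,0,0,0,0,0],[0,4,0,0,0,0,0],[0,4,0,0,0,0,0],[0,4,0,0,0,0,0]]])

```text
time_s: 4.73
ee_pos: [0.5294, 0.023, 0.1964]
eef_rot: [-3.141, -0.0, 1.714]
force: [-2.4, -0.5, 1.4]
grip_width: 0.0004
grip_force: 1.2
```

```bash
python3 -c "
from m import *
st()"
```

```text
t 4.73 tcp case mm [-40.2  27.6 196.4] rpy [-3.141 -0.     1.714] F case [-2.4 -0.1  1.4] M [0.   0.34 0.02] w 0.0
```

Call:
carry_out(plan=[[[0,4,0,0,0,0,0],[0,4,0,0,0,0,0],[0,4,0,0,0,0,0],[0,4,0,0,0,0,0],[0,3,0,0,0,0,0],[0,3,0,0,0,0,0]]])

```text
time_s: 5.23
ee_pos: [0.551, 0.0262, 0.1962]
eef_rot: [-3.141, -0.0, 1.714]
force: [-2.5, -0.2, -0.5]
grip_width: 0.0002
grip_force: 0.9
```

```bash
python3 -c "
from m import *
st()
from station import optics
i=optics.camera('side')['pixels'][125:215,250:350,::-1]; cv2.imwrite('pics/s2.png',cv2.resize(i,(600,540),interpolation=cv2.INTER_CUBIC))"
```

```text
t 5.23 tcp case mm [-18.3  27.7 196.2] rpy [-3.141 -0.     1.714] F case [-2.5  0.1 -0.5] M [0.01 0.33 0.02] w 0.0
```

View pics/s2.png

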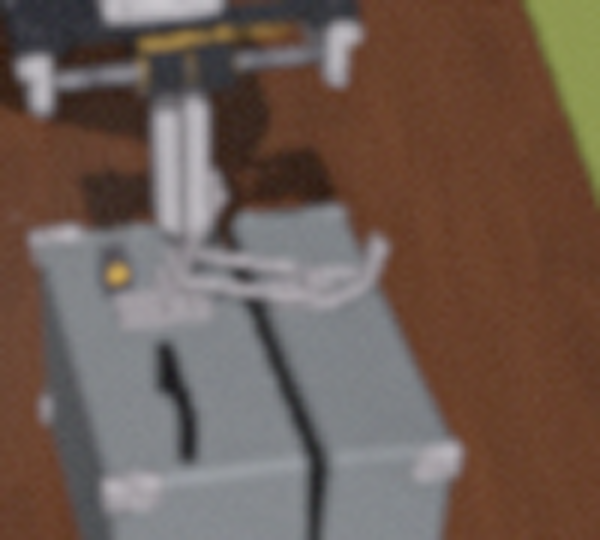

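```bash
python3 -c "
from m import *
crop['side']=(250,125,6.)
for L in (1.8,1.9,2.0,2.1):
  for nm,zb in(('lid',137.8+2.5),('lip',149+2.5)):
    s=-0.2
    for _ in range(30):
        _,_,f,bar,tab,X,Z=lat(-30.7,L,s); s-=(bar[2]-zb)/93.5
    print(L,nm,round(s,3),'bar',np.round(bar),'tabtop',cp('side',world(c0,tab+14*Z)).round(),'barend-y',cp('side',world(c0,bar-[0,15,0])).round(),'tip',cp('side',world(c0,[f(73,-12),f(73,12)])).round().tolist())
"
```

```text
1.8 lid -0.266 bar [ 59.  30. 140.] tabtop [[367. 240.]] barend-y [[323. 301.]] tip [[195.0, 189.0], [186.0, 165.0]]
1.8 lip -0.143 bar [ 62.  30. 152.] tabtop [[366. 219.]] barend-y [[329. 284.]] tip [[195.0, 189.0], [186.0, 165.0]]
1.9 lid -0.264 bar [ 61.  30. 140.] tabtop [[369. 240.]] barend-y [[326. 301.]] tip [[208.0, 190.0], [198.0, 167.0]]
1.9 lip -0.141 bar [ 64.  30. 152.] tabtop [[369. 218.]] barend-y [[332. 284.]] tip [[208.0, 190.0], [198.0, 167.0]]
2.0 lid -0.261 bar [ 63.  30. 140.] tabtop [[372. 239.]] barend-y [[329. 301.]] tip [[220.0, 193.0], [210.0, 170.0]]
2.0 lip -0.138 bar [ 65.  30. 152.] tabtop [[372. 218.]] barend-y [[334. 284.]] tip [[220.0, 193.0], [210.0, 170.0]]
2.1 lid -0.256 bar [ 64.  30. 140.] tabtop [[375. 239.]] barend-y [[332. 300.]] tip [[232.0, 197.0], [222.0, 174.0]]
2.1 lip -0.133 bar [ 67.  30. 152.] tabtop [[374. 217.]] barend-y [[337. 283.]] tip [[232.0, 197.0], [222.0, 174.0]]
```

The tab top at (378,240) and bar end at (325,300) match "bar down on the lid", so the bar has dropped behind the lip. Now I'll move to the other side of the lever.

Call:
carry_out(plan=[[[0,-8,0,0,0,0,0],[0,0,-20,0,0,0,0],[0,0,-20,0,0,0,0],[0,0,-20,0,0,0,0],[0,0,-6,0,0,0,0],[0,16,0,0,0,0,0],[0,16,0,0,0,0,0],[0,16,0,0,0,0,0],[0,16,0,0,0,0,0],[0,0,0,0,0,0,0],[0,0,19,0,0,0,0],[0,0,19,0,0,0,0],[0,0,19,0,0,0,0],[0,0,0,0,0,0,0]]])

```text
time_s: 6.45
ee_pos: [0.6043, 0.0341, 0.2013]
eef_rot: [-3.136, -0.001, 1.714]
force: [0.3, -0.2, -0.5]
grip_width: 0.0006
grip_force: 0.0
```

```bash
python3 -c "
from m import *
st()"
```

```text
t 6.45 tcp case mm [ 35.5  27.9 201.3] rpy [-3.136e+00 -1.000e-03  1.714e+00] F case [ 0.2 -0.3 -0.5] M [-0.04 -0.14 -0.04] w 0.001
```

Call:
carry_out(plan=[[[0,-4,-1,0,0,0,0],[0,-4,-1,0,0,0,0],[0,-4,-1,0,0,0,0],[0,-4,-1,0,0,0,0],[0,-4,-1,0,0,0,0],[0,-4,-1,0,0,0,0],[0,-4,0,0,0,0,0],[0,-4,0,0,0,0,0],[0,-4,0,0,0,0,0]]])

```text
time_s: 7.2
ee_pos: [0.5721, 0.029, 0.2144]
eef_rot: [3.134, 0.001, 1.714]
force: [5.4, 1.7, 19.5]
grip_width: 0.0006
grip_force: 9.6
```

```bash
python3 -c "
from m import *
st()"
```

```text
t 7.2 tcp case mm [  3.   27.5 214.4] rpy [3.134e+00 1.000e-03 1.714e+00] F case [ 5.6  0.9 19.5] M [-0.01 -1.23 -0.02] w 0.001
```

Call:
carry_out(plan=[[[0,-4,0,0,0,0,0],[0,-4,0,0,0,0,0],[0,-4,0,0,0,0,0]]])

```text
time_s: 7.45
ee_pos: [0.5603, 0.0272, 0.2152]
eef_rot: [3.133, 0.001, 1.714]
force: [2.9, -2.8, 14.0]
grip_width: 0.0006
grip_force: 5.8
```

```bash
python3 -c "
from m import *
st()
from station import optics
i=optics.camera('side')['pixels'][125:215,250:350,::-1]; cv2.imwrite('pics/s3.png',cv2.resize(i,(600,540),interpolation=cv2.INTER_CUBIC))"
```

```text
t 7.45 tcp case mm [ -8.9  27.4 215.2] rpy [3.133e+00 1.000e-03 1.714e+00] F case [ 2.5 -3.2 14. ] M [-0.65 -0.35  0.  ] w 0.001
```

View pics/s3.png

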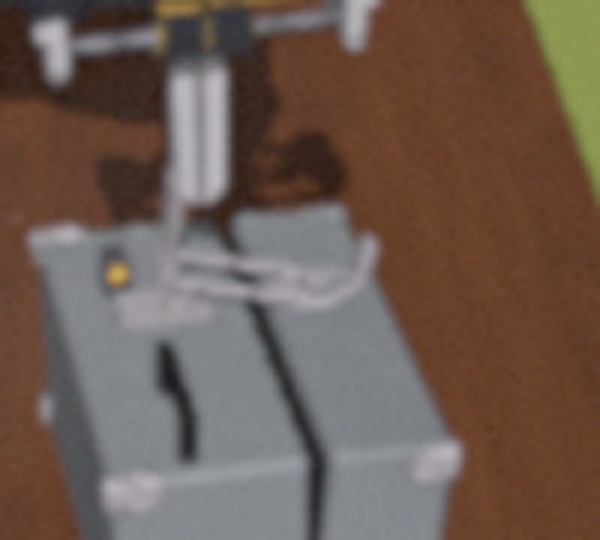

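The 14–20 N upward force means the lever tip is caught under the fingertip, so it isn't resting against the finger's side. I'll lift clear and look at the numbers before going on.

Call:
carry_out(plan=[[[0,0,-5,0,0,0,0],[0,0,-10,0,0,0,0],[0,0,-15,0,0,0,0],[0,0,-20,0,0,0,0],[0,0,0,0,0,0,0],[0,0,0,0,0,0,0]]])

```text
time_s: 8.0
ee_pos: [0.5589, 0.0273, 0.2623]
eef_rot: [3.14, 0.0, 1.714]
force: [-0.2, 0.2, -0.4]
grip_width: 0.0003
grip_force: 0.0
```

```bash
python3 -c "
from m import *
st()
from station import optics
i=optics.camera('side')['pixels'][135:185,255:325,::-1]; a=cv2.resize(i,(700,500),interpolation=cv2.INTER_CUBIC); cv2.imwrite('pics/s4.png',a)
crop['side']=(255,135,10.)
for L in (1.4,1.5,1.6,1.7,1.8,1.9,2.0):
  f=lat(-30.7,L)[2]
  print(L,cp('side',world(c0,[f(0,-10),f(36,-12),f(73,-12),f(73,-12,11),f(73,-12,-7)])).round().tolist())
"
```

```text
t 8.0 tcp case mm [-10.3  27.6 262.3] rpy [3.14  0.    1.714] F case [-0.2  0.2 -0.4] M [-0.1  -0.1  -0.04] w 0.0
1.4 [[226.0, 398.0], [208.0, 315.0], [187.0, 223.0], [220.0, 214.0], [166.0, 228.0]]
1.5 [[226.0, 398.0], [218.0, 313.0], [209.0, 218.0], [242.0, 212.0], [188.0, 221.0]]
1.6 [[226.0, 398.0], [229.0, 311.0], [231.0, 215.0], [264.0, 212.0], [210.0, 217.0]]
1.7 [[226.0, 398.0], [240.0, 311.0], [253.0, 214.0], [286.0, 213.0], [232.0, 214.0]]
1.8 [[226.0, 398.0], [250.0, 311.0], [275.0, 214.0], [307.0, 217.0], [254.0, 213.0]]
1.9 [[226.0, 398.0], [261.0, 312.0], [296.0, 217.0], [327.0, 223.0], [276.0, 214.0]]
2.0 [[226.0, 398.0], [271.0, 314.0], [317.0, 222.0], [346.0, 230.0], [297.0, 217.0]]
```

View pics/s4.png

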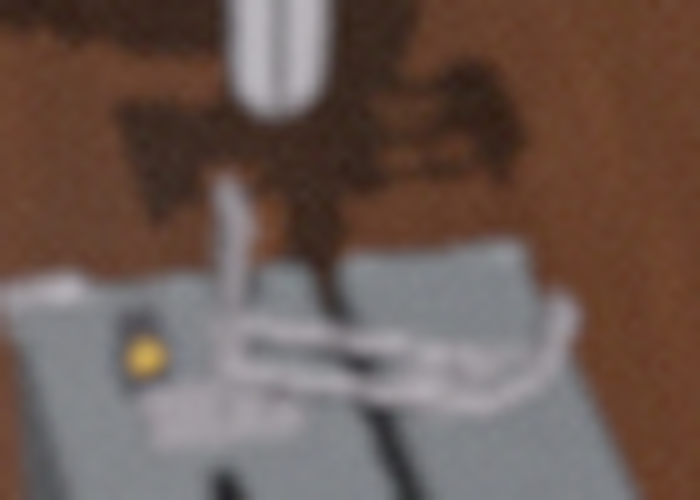

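The crop shows the lever near upright: root at (228,395), tip about (250,215), L ≈ 1.65. The bar is still down behind the keeper, with the tab top at (567,300). The fingertip is rounded, so I need to push lower on the lever.

Call:
carry_out(plan=[[[0,10,0,0,0,0,0],[0,10,0,0,0,0,0],[0,0,21,0,0,0,0],[0,0,21,0,0,0,0],[0,0,21,0,0,0,0],[0,0,0,0,0,0,0],[0,-4,0,0,0,0,0],[0,-4,0,0,0,0,0],[0,-4,0,0,0,0,0],[0,-4,0,0,0,0,0],[0,-4,0,0,0,0,0],[0,-3,0,0,0,0,0],[0,-3,0,0,0,0,0]]])

```text
time_s: 9.13
ee_pos: [0.5528, 0.0264, 0.1991]
eef_rot: [3.14, 0.0, 1.714]
force: [2.7, -0.6, -0.6]
grip_width: 0.0004
grip_force: 1.8
```

```bash
python3 -c "
from m import *
st()"
```

```text
t 9.13 tcp case mm [-16.5  27.6 199.1] rpy [3.14  0.    1.714] F case [ 2.5 -1.  -0.6] M [-0.11 -0.71  0.01] w 0.0
```

Call:
carry_out(plan=[[[0,-3,0,0,0,0,0],[0,-3,0,0,0,0,0],[0,-3,0,0,0,0,0]]])

```text
time_s: 9.38
ee_pos: [0.5439, 0.0251, 0.1983]
eef_rot: [3.141, -0.0, 1.714]
force: [6.3, 0.8, -2.6]
grip_width: 0.0005
grip_force: 2.8
```

```bash
python3 -c "
from m import *
st()"
```

```text
t 9.38 tcp case mm [-25.5  27.7 198.3] rpy [ 3.141 -0.     1.714] F case [ 6.3 -0.2 -2.6] M [-0.07 -1.33 -0.03] w 0.001
```

The force has risen to 6 N at about L = 1.4, so the slack is out and the bar is hooked. I'll continue along the arc.

Call:
carry_out(plan=[[[0,-3,0,0,0,0,0],[0,-3,0,0,0,0,0],[0,-3,0,0,0,0,0],[0,-3,0,0,0,0,0],[0,-3,0.5,0,0,0,0]]])

```text
time_s: 9.8
ee_pos: [0.5293, 0.0231, 0.1981]
eef_rot: [3.14, -0.0, 1.714]
force: [6.8, 1.9, -1.9]
grip_width: 0.0007
grip_force: 3.1
```

Call:
carry_out(plan=[[[0,-3,0.5,0,0,0,0],[0,-3,1,0,0,0,0],[0,-3,1,0,0,0,0],[0,0,0,0,0,0,0]]])

```text
time_s: 10.13
ee_pos: [0.5201, 0.0217, 0.1955]
eef_rot: [3.14, 0.0, 1.714]
force: [3.3, 0.2, -0.6]
grip_width: 0.0003
grip_force: 1.4
```

```bash
python3 -c "
from m import *
st()"
```

```text
t 10.13 tcp case mm [-49.6  27.7 195.5] rpy [3.14  0.    1.714] F case [ 3.3 -0.3 -0.6] M [-0.02 -0.73  0.04] w 0.0
```

```bash
python3 -c "
from m import *
st()
from station import optics
i=optics.camera('side')['pixels'][140:195,255:325,::-1]; t=optics.camera('top')['pixels'][165:220,195:255,::-1]
a=cv2.resize(i,(420,330),interpolation=cv2.INTER_CUBIC);b=cv2.resize(t,(360,330),interpolation=cv2.INTER_CUBIC); cv2.imwrite('pics/s5.png',np.hstack([a,b]))
crop['side']=(255,140,6.);crop['top']=(195,165,6.)
L=1.0
for nm,lid,zb in(('hooked',.03,None),('lid',.05,140.),('lip',.05,151.5)):
    k=lidpt((-30.7+75+2.5,30,145.5),lid)[0]; 
    if zb is None: zb=k[2]
    s=-.2
    for _ in range(30):
        _,_,f,bar,tab,X,Z=lat(-30.7,L,s); s-=(bar[2]-zb)/93.5
    print(nm,round(s,3),'keeper bar',k.round(1),'bar',bar.round(1),*[ (q,cp(q,world(c0,tab+14*Z)).round(),cp(q,world(c0,bar-[0,15,0])).round()) for q in('side','top')])
print([cp(q,world(c0,lidpt([[50.3-6,22,151],[50.3,22,151]]))).round().tolist() for q in('side','top')])
"
```

```text
t 10.13 tcp case mm [-49.6  27.7 195.5] rpy [3.14  0.    1.714] F case [ 3.3 -0.3 -0.6] M [-0.02 -0.73  0.04] w 0.0
hooked -0.171 keeper bar [ 51.2  30.  144.5] bar [ 49.7  30.  144.5] ('side', array([[316., 143.]]), array([[277., 207.]])) ('top', array([[81., 68.]]), array([[127., 121.]]))
lid -0.22 keeper bar [ 54.   30.  143.7] bar [ 48.6  30.  140. ] ('side', array([[316., 151.]]), array([[275., 214.]])) ('top', array([[83., 69.]]), array([[129., 124.]]))
lip -0.095 keeper bar [ 54.   30.  143.7] bar [ 50.9  30.  151.5] ('side', array([[315., 130.]]), array([[280., 197.]])) ('top', array([[79., 68.]]), array([[125., 117.]]))
[[[278.0, 193.0], [288.0, 192.0]], [[112.0, 118.0], [110.0, 106.0]]]
```

View pics/s5.png

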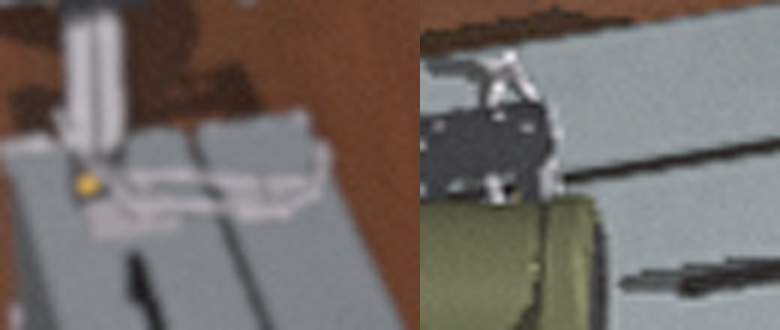

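The tab top at about (321,143) and bar end at about (283,213) match the hooked prediction, 13–17 px below the "on the lip" case. I'll continue the arc.

Call:
carry_out(plan=[[[0,-2.8,1.2,0,0,0,0],[0,-2.8,1.2,0,0,0,0],[0,-2.7,1.3,0,0,0,0],[0,-2.7,1.3,0,0,0,0]]])

```text
time_s: 10.57
ee_pos: [0.5095, 0.0201, 0.1906]
eef_rot: [3.14, 0.0, 1.714]
force: [6.0, 0.6, 1.6]
grip_width: 0.0005
grip_force: 2.2
```

Call:
carry_out(plan=[[[0,-2.5,1.7,0,0,0,0],[0,-2.5,1.7,0,0,0,0],[0,-2.4,1.8,0,0,0,0],[0,-2.4,1.8,0,0,0,0]]])

```text
time_s: 10.9
ee_pos: [0.4996, 0.0187, 0.1836]
eef_rot: [3.141, 0.0, 1.714]
force: [3.7, 0.4, 0.8]
grip_width: 0.0003
grip_force: 1.6
```

```bash
python3 -c "
from m import *
st()"
```

```text
t 10.9 tcp case mm [-70.3  27.6 183.6] rpy [3.141 0.    1.714] F case [ 3.7 -0.2  0.8] M [-0.07 -0.83 -0.03] w 0.0
```

```bash
python3 -c "
from m import *
crop['side']=(255,140,6.)
for L in (.9,1.,1.1,1.2,1.3):
  f=lat(-30.7,L)[2]
  print(L,cp('side',world(c0,[f(0,-10),f(36,-12),f(73,-12),f(73,12),f(73,12,11),f(73,12,-7)])).round().tolist())
"
```

```text
0.9 [[136.0, 209.0], [96.0, 174.0], [52.0, 134.0], [45.0, 110.0], [60.0, 98.0], [35.0, 118.0]]
1.0 [[136.0, 209.0], [101.0, 170.0], [63.0, 126.0], [55.0, 102.0], [72.0, 91.0], [45.0, 110.0]]
1.1 [[136.0, 209.0], [106.0, 167.0], [74.0, 119.0], [66.0, 95.0], [84.0, 85.0], [55.0, 102.0]]
1.2 [[136.0, 209.0], [112.0, 164.0], [86.0, 113.0], [78.0, 89.0], [97.0, 81.0], [67.0, 95.0]]
1.3 [[136.0, 209.0], [118.0, 161.0], [99.0, 108.0], [91.0, 84.0], [110.0, 77.0], [79.0, 89.0]]
```

Call:
carry_out(plan=[[[0,-2,2.2,0,0,0,0],[0,-2,2.2,0,0,0,0],[0,-2,2.2,0,0,0,0],[0,-2,2.2,0,0,0,0]]])

```text
time_s: 11.23
ee_pos: [0.4921, 0.0175, 0.175]
eef_rot: [3.14, 0.0, 1.714]
force: [1.6, 0.6, 0.2]
grip_width: 0.0005
grip_force: 0.7
```

Call:
carry_out(plan=[[[0,-1.6,2.5,0,0,0,0],[0,-1.6,2.5,0,0,0,0]]])

```text
time_s: 11.4
ee_pos: [0.4877, 0.017, 0.1691]
eef_rot: [-3.14, -0.0, 1.714]
force: [-1.1, 0.4, -0.1]
grip_width: 0.0006
grip_force: 0.0
```

Call:
carry_out(plan=[[[0,-1.6,2.5,0,0,0,0]]])

```text
time_s: 11.48
ee_pos: [0.4862, 0.0168, 0.1665]
eef_rot: [-3.14, -0.0, 1.714]
force: [0.1, -0.6, 0.7]
grip_width: 0.0001
grip_force: 0.0
```

Call:
carry_out(plan=[[[0,-1.5,2.5,0,0,0,0]]])

```text
time_s: 11.57
ee_pos: [0.4849, 0.0166, 0.1641]
eef_rot: [-3.141, -0.0, 1.714]
force: [0.5, 0.8, -0.5]
grip_width: 0.0004
grip_force: 0.0
```

```bash
python3 -c "
from m import *
st()"
```

```text
t 11.57 tcp case mm [-85.2  27.7 164.1] rpy [-3.141 -0.     1.714] F case [ 0.6  0.7 -0.5] M [-0.11 -0.08  0.01] w 0.0
```

Contact went quiet near L ≈ 0.3, so the lever may already have gone over. I'll check numerically, using the seam gap and the lever's place in the image against the first picture.

Run:
```python
from m import *
from station import optics
old=cv2.imread('pics/side0.png').astype(float); new=optics.camera('side')['pixels'][:,:,::-1].astype(float)
g=lambda im,P: cv2.remap(im.mean(2).astype(np.float32),*[proj('side',world(c0,P))[:,k].astype(np.float32).reshape(1,-1) for k in(0,1)],cv2.INTER_LINEAR)[0]
for nm,y,z in(('front',-120,120),('top',-90,139),('top',-20,139)):
    P=[[x,y,z] for x in range(0,40,3)]
    print(nm,'old',g(old,P).round().astype(int),'\n    new',g(new,P).round().astype(int))
for L in np.arange(0,1.3,.1):
    f=lat(-30.7,L)[2]; out=[]
    for b in(-7,0,6,11):
        P=[f(r,-11,b*(r-36)/37) for r in range(44,73,3)]
        out.append(round(float(np.abs(g(new,P)-g(old,P)).mean()),1))
    print(round(L,1),out)
```

```text
front old [141 141 140 139 125  92  54  56  85 115 132 139 140 140] 
    new [137 137 137 138 121  93  82 103 126 135 136 137 137 138]
top old [136 137 137 135 123  95  62  57  79 107 125 133 134 133] 
    new [134 134 135 134 120  98  89 101 120 130 132 133 132 133]
top old [136 134 135 135 125  99  69  57  77 108 124 132 132 132] 
    new [133 132 133 132 120 102  93 101 119 129 132 131 132 132]
0.0 [6.8, 5.1, 12.7, 18.4]
0.1 [6.2, 19.4, 22.3, 23.9]
0.2 [20.9, 21.0, 24.1, 26.0]
0.3 [20.0, 24.6, 26.2, 25.4]
0.4 [26.6, 25.6, 24.1, 23.3]
0.5 [26.3, 23.7, 22.7, 24.2]
0.6 [24.9, 23.8, 24.1, 20.9]
0.7 [23.0, 22.3, 18.1, 19.2]
0.8 [21.0, 16.8, 18.7, 15.7]
0.9 [15.3, 17.4, 10.6, 10.6]
1.0 [15.8, 9.6, 10.6, 12.2]
1.1 [10.1, 11.0, 14.0, 30.1]
1.2 [11.4, 19.2, 44.8, 49.4]
```

The gap is mostly drawn shut, so the loop is loaded. I'll go down gently to feel for the handle.

Call:
carry_out(plan=[[[0,-0.5,1.2,0,0,0,0],[0,-0.5,1.2,0,0,0,0]]])

```text
time_s: 11.78
ee_pos: [0.4843, 0.0165, 0.1622]
eef_rot: [-3.141, -0.0, 1.714]
force: [0.6, 0.1, 0.0]
grip_width: 0.0007
grip_force: 0.0
```

Call:
carry_out(plan=[[[0,-0.5,1.2,0,0,0,0],[0,-0.5,1.2,0,0,0,0]]])

```text
time_s: 11.95
ee_pos: [0.4834, 0.0164, 0.1598]
eef_rot: [3.141, 0.0, 1.714]
force: [1.4, 0.1, 4.3]
grip_width: 0.0006
grip_force: 2.6
```

Call:
carry_out(plan=[[[0,-0.5,1.2,0,0,0,0],[0,-0.5,1.2,0,0,0,0]]])

```text
time_s: 12.12
ee_pos: [0.4835, 0.0162, 0.1592]
eef_rot: [3.138, 0.001, 1.714]
force: [-2.5, 0.9, 24.6]
grip_width: 0.0006
grip_force: 11.8
```

There is firm contact at z ≈ 159.5 mm, which could be home with a bent-up handle or a lever hung on the catch. I'll ease off and touch nearer the bend: home should read about 155 there, hung about 158 or more.

Call:
carry_out(plan=[[[0,0,-3,0,0,0,0],[0,0,-5,0,0,0,0],[-3,9,0,0,0,0,0],[0,9,0,0,0,0,0],[0,0,0,0,0,0,0],[0,0,4,0,0,0,0],[0,0,3,0,0,0,0],[0,0,0,0,0,0,0]]])

```text
time_s: 12.78
ee_pos: [0.5001, 0.0159, 0.1573]
eef_rot: [-3.14, -0.0, 1.714]
force: [0.5, -0.0, 0.1]
grip_width: 0.0009
grip_force: 0.0
```

Call:
carry_out(plan=[[[0,0,1,0,0,0,0],[0,0,1,0,0,0,0]]])

```text
time_s: 12.95
ee_pos: [0.5006, 0.0158, 0.1565]
eef_rot: [3.142, 0.0, 1.714]
force: [-3.9, 0.4, 8.7]
grip_width: 0.0002
grip_force: 4.3
```

Call:
carry_out(plan=[[[0,0,1,0,0,0,0],[0,0,0,0,0,0,0]]])

```text
time_s: 13.12
ee_pos: [0.5007, 0.0158, 0.1565]
eef_rot: [3.141, 0.0, 1.714]
force: [-5.3, -0.8, 10.0]
grip_width: 0.0005
grip_force: 4.8
```

Call:
carry_out(plan=[[[0,0,-5,0,0,0,0],[3,6,0,0,0,0,0],[0,6,0,0,0,0,0],[0,0,0,0,0,0,0],[0,0,2,0,0,0,0],[0,0,0,0,0,0,0]]])

```text
time_s: 13.62
ee_pos: [0.5119, 0.0205, 0.1577]
eef_rot: [-3.141, -0.0, 1.714]
force: [-0.5, 0.6, -0.6]
grip_width: 0.0007
grip_force: 0.0
```

Call:
carry_out(plan=[[[0,0,1,0,0,0,0],[0,0,0.5,0,0,0,0],[0,0,0,0,0,0,0]]])

```text
time_s: 13.87
ee_pos: [0.512, 0.0205, 0.1567]
eef_rot: [-3.141, -0.0, 1.714]
force: [-0.6, 0.2, 0.2]
grip_width: 0.0002
grip_force: 0.0
```

Call:
carry_out(plan=[[[0,0,1,0,0,0,0],[0,0,0,0,0,0,0]]])

```text
time_s: 14.03
ee_pos: [0.512, 0.0205, 0.1558]
eef_rot: [-3.141, -0.0, 1.714]
force: [-0.2, -0.3, 0.1]
grip_width: 0.0005
grip_force: 0.0
```

Call:
carry_out(plan=[[[0,0,1,0,0,0,0],[0,0,0,0,0,0,0]]])

```text
time_s: 14.2
ee_pos: [0.512, 0.0205, 0.1548]
eef_rot: [-3.141, -0.0, 1.714]
force: [-0.3, -0.4, -0.5]
grip_width: 0.0001
grip_force: 0.0
```

Call:
carry_out(plan=[[[0,0,1,0,0,0,0],[0,0,0,0,0,0,0]]])

```text
time_s: 14.37
ee_pos: [0.5122, 0.0205, 0.1545]
eef_rot: [3.141, 0.0, 1.714]
force: [-2.4, 0.7, 5.1]
grip_width: 0.0004
grip_force: 2.6
```

Contact on the root plate is at 154.5 mm, against 154.0 for home, so the lever is fully home and the handle is bent up about 8–9 mm. Now the firm press on the handle.

Call:
carry_out(plan=[[[0,0,-6,0,0,0,0],[0,0,-6,0,0,0,0],[0,-10,0,0,0,0,0],[0,-10,0,0,0,0,0],[0,-10,0,0,0,0,0],[0,0,0,0,0,0,0],[0,0,3,0,0,0,0],[0,0,1.5,0,0,0,0],[0,0,0,0,0,0,0],[0,0,0,0,0,0,0]]])

```text
time_s: 15.2
ee_pos: [0.4826, 0.0163, 0.1612]
eef_rot: [-3.141, -0.0, 1.714]
force: [0.4, 0.3, -0.6]
grip_width: 0.0005
grip_force: 0.0
```

Call:
carry_out(plan=[[[0,0,0.7,0,0,0,0],[0,0,0,0,0,0,0]]])

```text
time_s: 15.37
ee_pos: [0.4825, 0.0162, 0.1606]
eef_rot: [-3.141, -0.0, 1.714]
force: [-0.5, -0.0, 0.4]
grip_width: 0.0004
grip_force: 0.0
```

Call:
carry_out(plan=[[[0,0,0.8,0,0,0,0],[0,0,0.7,0,0,0,0],[0,0,0,0,0,0,0]]])

```text
time_s: 15.62
ee_pos: [0.4826, 0.0162, 0.1598]
eef_rot: [3.141, 0.0, 1.714]
force: [-2.1, -0.9, 6.4]
grip_width: 0.0002
grip_force: 3.1
```

Call:
carry_out(plan=[[[0,0,0.8,0,0,0,0],[0,0,0,0,0,0,0]]])

```text
time_s: 15.78
ee_pos: [0.4827, 0.0162, 0.1596]
eef_rot: [3.14, 0.0, 1.714]
force: [-5.3, 0.5, 13.5]
grip_width: 0.0004
grip_force: 6.0
```

Call:
carry_out(plan=[[[0,0,0.2,0,0,0,0],[0,0,0,0,0,0,0],[0,0,0,0,0,0,0],[0,0,0,0,0,0,0]]])

```text
time_s: 16.12
ee_pos: [0.4827, 0.0162, 0.1596]
eef_rot: [3.14, 0.0, 1.714]
force: [-4.9, -0.4, 15.5]
grip_width: 0.001
grip_force: 6.8
```

Call:
carry_out(plan=[[[0,0,0,0,0,0,0],[0,0,0,0,0,0,0],[0,0,0,0,0,0,0],[0,0,0,0,0,0,0]]])

```text
time_s: 16.45
ee_pos: [0.4827, 0.0162, 0.1596]
eef_rot: [3.14, 0.0, 1.714]
force: [-5.2, -0.5, 14.7]
grip_width: 0.0007
grip_force: 6.8
```

Call:
carry_out(plan=[[[0,0,-3,0,0,0,0],[0,0,-10,0,0,0,0],[0,0,-20,0,0,0,0],[0,0,-30,0,0,0,0],[0,0,-30,0,0,0,0],[0,-20,0,0,0,0,0],[0,-20,0,0,0,0,0],[0,0,0,0,0,0,0],[0,0,0,0,0,0,0]]])

```text
time_s: 17.2
ee_pos: [0.4427, 0.0105, 0.2521]
eef_rot: [3.14, 0.0, 1.714]
force: [1.0, -0.4, 0.9]
grip_width: 0.0004
grip_force: 0.0
```

Run:
```python
from m import *
from station import optics
st()
old=cv2.imread('pics/side0.png').astype(float); new=optics.camera('side')['pixels'][:,:,::-1].astype(float)
g=lambda im,P: cv2.remap(im.mean(2).astype(np.float32),*[proj('side',world(c0,P))[:,k].astype(np.float32).reshape(1,-1) for k in(0,1)],cv2.INTER_LINEAR)[0]
print(g(new,[[x,-120,120] for x in range(0,40,3)]).round())
for L in np.arange(0,.6,.1):
    f=lat(-30.7,L)[2]
    print(round(L,1),[round(float(np.abs(g(new,P)-g(old,P)).mean()),1) for b in(-7,0,4,8,11) for P in [[f(r,-8,b*(r-36)/37) for r in range(48,73,3)]]])
```

```text
t 17.2 tcp case mm [-127.8   27.6  252.1] rpy [3.14  0.    1.714] F case [ 0.9 -0.6  0.9] M [-0.05 -0.03 -0.01] w 0.0
[138. 138. 138. 136. 122.  93.  84. 102. 124. 135. 137. 137. 137. 137.]
0.0 [5.5, 6.8, 16.4, 20.9, 23.7]
0.1 [12.9, 22.9, 25.1, 25.7, 24.9]
0.2 [23.3, 25.0, 23.7, 20.0, 14.9]
0.3 [23.9, 19.7, 11.8, 4.9, 3.3]
0.4 [17.1, 3.5, 2.1, 2.2, 1.8]
0.5 [1.0, 2.0, 2.1, 2.1, 2.6]
```

```bash
python3 -c "
from station import ctrl
print(ctrl.hand_in())"
```

```text
the job is handed in; nothing more can be done
None
```

The job is handed in: the loop is hooked behind the keeper, the lever is home by feel (154.5 mm at its root, 154.0 expected), and the handle was pressed at about 15 N for about 0.7 s (24.6 N was the highest handle force read).

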